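# Open the push-button cash box by its code

## Task

Open the cash box to get at the change: with the closed fingertips press the second of its four round steel buttons, counted from the robot's left, all the way in, then the fourth (the rightmost) all the way in, then press the steel latch plate in the middle right down so that the lid springs up by itself, and take the hand away. Leave the first and third buttons alone, do not push or lift the lid with the hand, and do not grasp, lift or shift the things standing round the box.

Things in the scene. Friction and masses are not known exactly. Their poses are not given: they have to be found in the camera images.
- cash_box: Dark blue steel cash box, 188 (x) x 230 (y) x 88 mm high, screwed down. Origin: on the table, 98 mm behind its front; +x points away from the robot to the hinge, +y to the robot's left (turned by up to 0.3 rad). A fixed deck (top z = 80, x = -98 to -40) holds four round buttons and, in the middle, the latch plate; behind it the lid (x = -38 to 90, top z = 88, handle to z = 93).
- key_1_top (a point): Centre of the top face of button 1, the leftmost, chrome, 18 mm across; in the box frame at x = -76, y = +92 mm. Not part of the code. One white pip on the deck behind it.
- key_2_top (a point): Centre of the top face of button 2, second from the left (two pips), chrome, 18 mm across; box frame x = -76, y = +54 mm, z = 91 mm when out (11 mm above the deck) and 84 mm when in. First button of the code.
- key_3_top (a point): Centre of the top face of button 3, third from the left (three pips), same size; box frame x = -76, y = -54 mm. Not part of the code.
- key_4_top (a point): Centre of the top face of button 4, the rightmost (four pips), same size and heights; box frame x = -76, y = -92 mm. Second button of the code.
- latch_top (a point): Centre of the top of the latch plate, a chrome push plate with black rubber ribs, 46 (y) x 26 mm (x), in the middle of the deck; box frame x = -80, y = 0, z = 92 mm when up, 84 mm when down. It goes straight down. Behind it (x = -46 to -33) a 24 mm wide chrome hook, 92 mm high, holds the lid's front edge; as the plate goes down the hook tips 7 mm towards the robot, to x = -53.
- lid_front (a point): Middle of the lid's front edge, top side; box frame x = -38, y = 0, z = 88 mm when shut. It rises about 60 mm when the lid springs open.
- key_1 (a joint): Travel of button 1 in m: 0 out, 0.007 fully in. Pressed in, it stays in and blocks the latch for good.
- key_2 (a joint): Travel of button 2 in m: 0 out, 0.007 fully in. About 3 N moves it, with a hard stop at the end; it stays where it is left.
- key_3 (a joint): Travel of button 3 in m: 0 out, 0.007 fully in. Pressed in, it stays in and blocks the latch for good.
- key_4 (a joint): Travel of button 4 in m: 0 out, 0.007 fully in. About 3 N, hard stop, stays where it is left; barred until button 2 is in.
- latch (a joint): Travel of the latch plate in m: 0 up, 0.008 fully down, where it meets a hard stop; the hook lets the lid go at about 0.0055. A spring (2.5 N when up, 4.5 N when down) brings it up again. It sinks only about 1 mm while button 2 or 4 is still out, or while button 1 or 3 is in.
- lid (a joint): Angle of the lid in rad: 0 shut, 0.5 fully open against its stop. Hinged along the far edge; a damped spring lifts it in about a second once the hook lets go.
- seal_stamp: Wax seal stamp, brown wooden grip on a brass die, 28 mm across, 90 mm tall, standing right of the box. Origin: centre of its underside. Leave it alone.
- ink_jar: Closed ink jar with black cap, 46 mm across, 35 mm tall, standing before the box. Origin: centre of its underside. Leave it alone.
- wax_stick: Stick of dark red sealing wax, 11 x 85 x 11 mm (long along its y), lying before the box on the left. Origin: centre of its underside. Leave it alone.
- eraser: White eraser in a blue sleeve, 23 x 58 x 13 mm (long along its y), lying before the box on the right. Origin: centre of its underside. Leave it alone.

How it is judged:
On the way, in this order (a step that is already met when the one before it is completed fails the run):
1. button 2 is pressed in, button 4 still out (value of joint key_2 above 0.0055 m and value of joint key_4 below 0.002 m), for 0.1 s.
2. button 4 is pressed in (value of joint each of key_2, key_4 above 0.0055 m), for 0.1 s.
3. the latch plate is pressed down and lets the lid go (value of joint latch above 0.005 m), for 0.05 s.
At the end, for the whole second after the job is handed in: The lid has sprung open (beyond 0.42 rad) and is at rest, the latch plate is up again (less than 2 mm down), buttons 2 and 4 are in (beyond 5.5 mm), buttons 1 and 3 are out (less than 3 mm in) (all of step 2 and value of joint lid above 0.42 rad and velocity of joint lid between -0.05 and 0.05 rad/s and value of joint each of key_1, key_3 below 0.003 m and value of joint latch below 0.002 m); the robot touches nothing.
It fails at once if button 1 or 3, which is not in the code, is pressed (value of joint any of key_1, key_3 above 0.003 m).
It fails at once if the hand pushes or lifts the lid (over 6 N) (contact force between the fingers and lid above 6 N).
It fails at once if a thing beside the box is shifted or lifted by more than 15 mm (distance of any of seal_stamp, ink_jar, wax_stick, eraser from where it was at the start of the episode above 0.015 m).
It fails at once if a thing beside the box is tipped over (angle between any of seal_stamp, ink_jar's own z axis and vertical above 0.5 rad).
It also fails if it takes over 40 s, if anything falls off the work surface, if the arm or the gripper's body presses on something with over 40 N, if the wrist force passes 120 N, or if a joint passes its speed limit or range.

## Robot

A 7-joint arm with a two-finger parallel gripper is mounted at the origin on a cart in front of the work surface, level with it; the furniture and walls round the work are solid. World frame = base frame: x ahead of the robot, y to its left, z up, the work surface at z = 0. Lengths are in m, angles in rad, forces in N, time in s.
With the tool pointing down it reaches from about 0.425 to 0.875 m from the base axis. Payload 4.7 kg.
Tool frame: the origin (TCP) lies midway between the tips of the shut fingers; the grasp point (between the pads) lies 19 mm behind it (ctrl.grip_point_offset is the distance from the TCP to the grasp point, in m); z points along the fingers, y is the line along which they close (so a half turn about z gives the same grasp; the last joint's range is limited). The gripper opens to 87 mm and grips with 3 to 60 N. Pads are 19 mm wide; open, the fingers measure 117 mm over their backs; the gripper's body (75 mm by 190 mm) begins 51 mm behind the grasp point.
Start: joints at [-1.259, 0.321, -0.07, 1.45, 0.023, 1.371, -0.057], TCP at [0.191, 0.621, 0.223] pointing down, gripper open.
Joint ranges: [-2.86, 2.86], [-0.3, 2.09], [-1.38, 1.24], [0.06, 2.45], [-1.56, 4.7], [0.09, 2.05], [-2.69, 2.69]. Speed limits (rad/s): [2.57, 2.57, 3.14, 3.14, 3.14, 3.14, 3.14].

## Interface

Orientations are given as a rotation vector (axis times angle).
In Python, from bench import ctrl gives the robot as it stands.
- The arm moves only by the tool move_arm, never from a script. Its argument "increments" is text: rows parted by semicolons, each of 7 numbers parted by spaces: the shift along the world's x, y, z in mm, then the turn, a rotation vector about the world's x, y, z in degrees, then the closure in counts, from 0 (fully open) to 255 (shut). A call has exactly 8 rows; each row shifts and turns the commanded pose from where the row before left it; what a row does not reach is not made up. A row lasts 1/12 s, in which the tool goes at most 41.7 mm and 7.16 degrees, less where a joint would pass 70% of its speed; a pose out of reach is approached as far as the arm can. A call with a gripper value outside its range is refused whole. The fingers move at their own pace and stop on an object; "grip_force" is the grip in N (left out, the last holds). Time passes only in rows, so rows that do not move let the fingers close, or fill a call up. It gives the time, the measured TCP pose, the force, the opening and the grip force at its end, in the units of the state.
- ctrl.get_state(): the state, without advancing time (a new reading comes with each control period).
- ctrl.get_image(name): name is "scene" or "top" or "wrist"; returns a dict with "frame" (400x640x3 uint8, red, green, blue), "depth" (400x640 float32, m along the optical axis (not along the pixel's ray), 0 where there is no reading), "fx", "fy", "cx", "cy" (pixels), "position" and "orientation" of the camera in the world. Camera axes: x right, y down, z forward; pixel columns grow to the right and rows downward; lengths in m; the calibration is good to about 2 mm. A picture is of the moment at which its call begins.
- ctrl.close_job(): hands the job in; it is judged then, once.
Trained networks look in a picture, given as the dict that the camera call returned (one of the last four; its "shot" number tells which), for a name from the list of things; names that differ only in an ending like _2 or _b are one class to them, and where a whole thing is asked for, a point or a joint stands for the part that bears it (a point fixed in the world has none). Each returns a list of dicts, best first, with "score" (0 to 1); they miss things now and then, are a little off and sometimes report something else, mostly with a low value. They report only what shows in the picture. A call takes as long as a camera call.
- ctrl.find_in(target, picture): "centre" ([x, y, z] in m, in world coordinates, good to about 4 mm: the middle of the surface that is visible of it).
- ctrl.silhouettes(target, picture): "region" (400x640 bool, what is visible of it).
The state is a dict: "time": time; "joint_positions": joint angles; "qd": joint speeds; "joint_torque": joint torques, N m; "position": TCP position; "tool_rot": TCP orientation; "ft_force": force on the tool from outside, world axes, zero at the start; "torque": the same for the moment, N m; "grip_width": opening from 0.0 (shut) to 1.0 (fully open); "grip_force": force on a finger pad.
Only numpy, scipy, OpenCV 4.12 (cv2) and the standard library are available. Lean on these libraries where they do the work, as an engineer would, in place of code of your own. Each camera call takes 0.05 s, during which the arm holds its last target. There are 200 camera calls.

## Working session

There is one attempt and no reset: what is moved stays moved. The work goes in short steps, Python scripts to look and compute and a tool call to move; the robot and the scene stay as the last step left them, time stands still between calls to the robot, and variables do not carry over. Pictures are saved under pics/ and viewed, at most 10 in all, crops included, and the job is handed in when it is done.

Besides the shell and the picture viewer there is one more tool, called after ">>>" as name(argument=value, ...) on one line, values as JSON. move_arm: Moves the arm, as the interface text tells. Its arguments: {"type":"object","properties":{"increments":{"type":"string"},"grip_force":{"type":"number"}},"required":["increments"]}

```bash
mkdir -p pics
cat > h.py <<'E'
import numpy as np, cv2
from bench import ctrl
from scipy.spatial.transform import Rotation as R
def rot(o):
    o=np.array(o,float)
    return o if o.shape==(3,3) else (R.from_rotvec(o).as_matrix() if o.size==3 else R.from_quat(o).as_matrix())
def cloud(p):
    d=p["depth"];v,u=np.mgrid[:400,:640]
    c=np.stack([(u-p["cx"])/p["fx"]*d,(v-p["cy"])/p["fy"]*d,d],-1)
    return c@rot(p["orientation"]).T+np.array(p["position"])
def proj(p,w):
    c=(np.array(w)-p["position"])@rot(p["orientation"])
    return c[...,:2]/c[...,2:]*[p["fx"],p["fy"]]+[p["cx"],p["cy"]]
E
python3 - <<'E'
from h import *
for n in("top","scene"):
    p=ctrl.get_image(n); cv2.imwrite(f"pics/{n}0.png",p["frame"][...,::-1])
    print(n,p["position"],p["orientation"],p["fx"])
    for t in("cash_box","key_2_top","latch_top","lid_front","seal_stamp","ink_jar","wax_stick","eraser"):
        print(t,[(np.round(r["centre"],4).tolist(),round(r["score"],2)) for r in ctrl.find_in(t,p)[:5]])
    if n=="top":
        s=ctrl.silhouettes("cash_box",p); 
        m=s[0]["region"];c=cloud(p);q=c[m]
        for lo,hi in((.076,.084),(.084,.0905)):
            k=q[(q[:,2]>lo)&(q[:,2]<hi)]
            print(lo,len(k),np.median(k[:,2]), cv2.minAreaRect((k[:,:2]*1000).astype(np.float32)))
s=ctrl.get_state();print(s["position"],s["tool_rot"],s["ft_force"],s["time"])
E
```

```text
top [0.34184158 0.22500549 0.91325883] [-1.98774589  2.18608219 -0.29302069] 396.648066434186
cash_box [([0.5507, 0.232, 0.0862], 0.9)]
key_2_top [([0.4979, 0.2961, 0.0937], 0.46)]
latch_top [([0.4878, 0.2425, 0.0913], 0.78)]
lid_front [([0.4253, 0.2283, 0.0341], 0.75), ([0.5853, 0.2218, 0.0914], 0.73)]
seal_stamp [([0.5872, 0.0593, 0.0812], 0.59)]
ink_jar [([0.4234, 0.2282, 0.035], 0.73)]
wax_stick [([0.4277, 0.3248, 0.0105], 0.7)]
eraser [([0.4194, 0.1463, 0.0138], 0.49)]
0.076 2155 0.08084355877701588 ((562.4378662109375, 229.66773986816406), (233.22482299804688, 194.39096069335938), 81.97058868408203)
0.084 5888 0.08808575922839218 ((564.1132202148438, 229.93783569335938), (234.71644592285156, 188.65524291992188), 82.2114028930664)
scene [ 0.20010033 -0.2336153   0.72784941] [-2.32661652  0.75887228 -0.30546568] 460.69206440067614
cash_box [([0.539, 0.1981, 0.0888], 0.64)]
key_2_top [([0.4179, 0.1455, 0.009], 0.55)]
latch_top [([0.4802, 0.2304, 0.0927], 0.95)]
lid_front [([0.5846, 0.2066, 0.0849], 0.63)]
seal_stamp [([0.5862, 0.0473, 0.063], 0.73)]
ink_jar [([0.4208, 0.2236, 0.0331], 0.76)]
wax_stick [([0.425, 0.3224, 0.0122], 0.69), ([0.4949, 0.2945, 0.0906], 0.34)]
eraser [([0.4184, 0.1417, 0.013], 0.76), ([0.4953, 0.2947, 0.0889], 0.58)]
[0.19076536 0.62138485 0.22259664] [4.66080035e-01 3.10676491e+00 8.96396984e-05] [0.17104313 0.19054861 0.28267565] 0.95
```

View pics/top0.png

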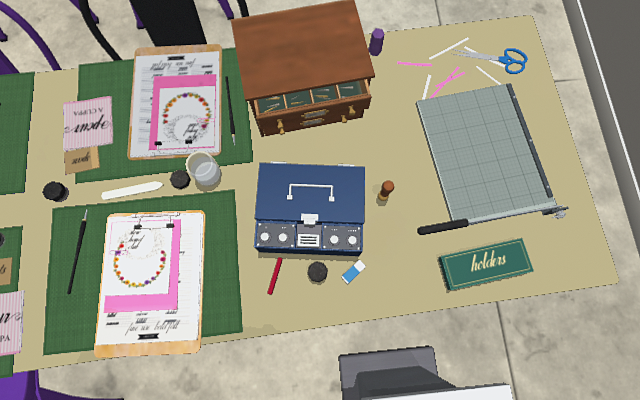

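The top view shows the box at about (310,210), with its buttons at about (265,238), (283,238), (334,239) and (352,240). The latch is at about (308,240). The jar, wax stick and eraser are in front of the box. Next I'll refine the box pose from the depth data.

```bash
cat >> h.py <<'E'
K=np.array([[-76,92],[-76,54],[-76,-54],[-76,-92],[-80,0]])/1000.
def place(o,yaw,xy): 
    c,s=np.cos(yaw),np.sin(yaw); return np.array(xy)@np.array([[c,s],[-s,c]])+o
E
python3 - <<'E'
from h import *
from scipy.optimize import least_squares
for n in("top","scene"):
    p=ctrl.get_image(n); c=cloud(p).reshape(-1,3)
    o=np.array([.567,.229]);yaw=-.139
    for it in range(6):
        w=place(o,yaw,K);m=[];cnt=[]
        for i in range(5):
            r=.016 if i<4 else .026
            k=c[(np.hypot(*(c[:,:2]-w[i]).T)<r)&(c[:,2]>.0865)&(c[:,2]<.097)]
            if i==4: # drop hook
                k=k[((k[:,:2]-w[4])@[np.cos(yaw),np.sin(yaw)])<.02]
            m.append((k[:,:2].max(0)+k[:,:2].min(0))/2 if 0 else k[:,:2].mean(0));cnt.append((len(k),round(float(np.median(k[:,2])),4)))
        m=np.array(m)
        f=least_squares(lambda q:(place(q[:2],q[2],K)-m).ravel(),[*o,yaw]);o,yaw=f.x[:2],f.x[2]
    print(n,o,yaw,cnt,(f.fun*1e3).round(1)); print(place(o,yaw,K).round(4).tolist())
    u=proj(p,np.c_[place(o,yaw,K),[.091]*5]);a=u.mean(0)
    s=6;x0,y0=int(a[0]-65),int(a[1]-40)
    im=cv2.resize(p["frame"][y0:y0+80,x0:x0+130,::-1],None,fx=s,fy=s,interpolation=cv2.INTER_CUBIC)
    for q in u: cv2.drawMarker(im,tuple(int(v) for v in (q-[x0,y0]+.5)*s),(0,0,255),0,14)
    cv2.imwrite(f"pics/c_{n}.png",im)
E
python3 -c "
import cv2,numpy as np
a=cv2.imread('pics/c_top.png');b=cv2.imread('pics/c_scene.png');i=np.vstack([a,b]);cv2.imwrite('pics/c.png',cv2.resize(i,(487,600)))"
```

```text
top [0.56357839 0.22978785] -0.13540339097432766 [(58, 0.0907), (57, 0.0907), (58, 0.0907), (55, 0.0907), (274, 0.091)] [ 0.1  0.4 -0.1  0.4 -0.2 -0.4 -0.  -0.6  0.3  0.2]
[[0.5007, 0.3312], [0.4956, 0.2936], [0.481, 0.1865], [0.4759, 0.1489], [0.4843, 0.2406]]
scene [0.56412426 0.22573155] -0.13715323858516118 [(56, 0.0903), (59, 0.0903), (75, 0.0905), (77, 0.0905), (294, 0.091)] [-0.1  0.1 -0.1  0.1 -0.1 -0.2 -0.2 -0.6  0.4  0.6]
[[0.5014, 0.3273], [0.4962, 0.2896], [0.4815, 0.1826], [0.4763, 0.145], [0.4849, 0.2367]]
```

View pics/c.png

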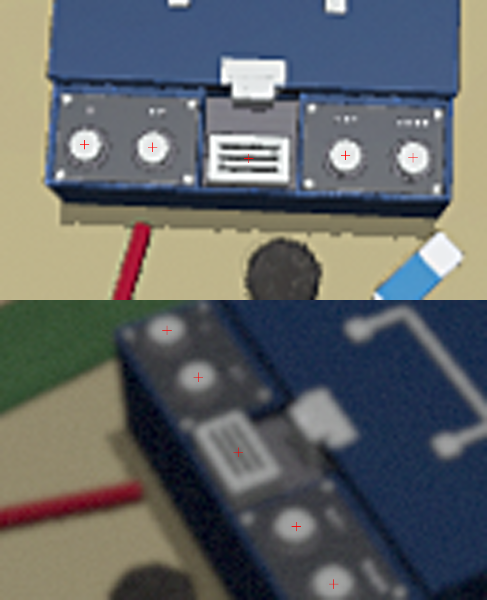

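The fitted markers sit on all four buttons and the latch in both views. Their heights are right too (91 mm), and the two cameras agree to within 4 mm. I'll average them and move above button 2 with the fingers closed.

>>> move_arm(increments="19 -20 0 0 0 0 255;19 -20 0 0 0 1 255;19 -20 0 0 0 1 255;19 -20 0 0 0 1 255;19 -20 0 0 0 1 255;19 -20 0 0 0 1 255;19 -20 0 0 0 1 255;19 -20 0 0 0 1 255", grip_force=20)

```text
time: 1.72
position: [0.3436, 0.4604, 0.2228]
tool_rot: [0.274, 3.129, 0.001]
ft_force: [-0.4, 1.3, -0.6]
grip_width: 0.476
grip_force: 0.0
```

>>> move_arm(increments="19 -21 0 0 0 1 255;19 -21 0 0 0 1 255;19 -21 0 0 0 0.3 255;19 -21 0 0 0 0 255;19 -21 -10 0 0 0 255;19 -21 -15 0 0 0 255;19 -21 -15 0 0 0 255;19 -21 -15 0 0 0 255")

```text
time: 2.38
position: [0.4957, 0.2924, 0.1674]
tool_rot: [0.212, 3.134, 0.001]
ft_force: [0.6, 0.9, 0.0]
grip_width: 0.003
grip_force: 0.0
```

Run:
```python
from h import *
p=ctrl.get_image("wrist"); s=ctrl.get_state();T=s["position"];Rm=rot(s["tool_rot"])
print(s["time"],T,s["tool_rot"],np.degrees(np.arctan2(Rm[1,1],Rm[0,1])),Rm[:,2],s["ft_force"],s["grip_width"])
c=cloud(p).reshape(-1,3)
k=c[(c[:,2]>.087)&(c[:,2]<.0935)]
for w in place(np.array([.5638,.2278]),-.136,K):
    q=k[np.hypot(*(k[:,:2]-w).T)<.015]; print(w.round(4),len(q),q.mean(0) if len(q) else 0)
im=p["frame"][...,::-1].copy()
for q in proj(p,np.c_[place(np.array([.5638,.2278]),-.136,K),[.091]*5]): cv2.drawMarker(im,tuple(int(v) for v in q),(0,0,255),0,14)
cv2.drawMarker(im,tuple(int(v) for v in proj(p,T)),(0,255,0),0,14)
cv2.imwrite("pics/w1.png",im)
```

```text
2.4333 [0.498889   0.28466672 0.16401039] [ 0.22495581  3.13307623 -0.00990353] 81.7862282483667 [-1.74528610e-05 -6.32060361e-03 -9.99980025e-01] [ 2.3183366  -6.26015515 -1.90527533] 0.003987624194451419
[0.501  0.3293] 415 [0.5003864  0.33021778 0.09113679]
[0.4958 0.2916] 411 [0.495271   0.29292945 0.09116727]
[0.4812 0.1846] 432 [0.48093109 0.18703042 0.09116186]
[0.476 0.147] 457 [0.47584171 0.14968726 0.0911213 ]
[0.4845 0.2386] 1083 [0.48380799 0.23872311 0.09189993]
```

View pics/w1.png

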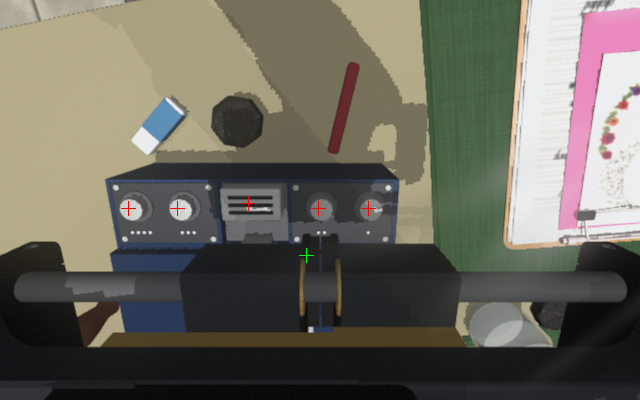

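The wrist view shows the buttons at about (131,208), (181,208), (319,208) and (369,208), and the closed fingers near (315,250). The arm was still settling during that shot. It leans towards the top camera's y, so I'll use key 2 at (495.5, 292.5), key 4 at (476, 149) and the latch at (484, 239.5).

>>> move_arm(increments="0 0 0 0 0 0 255;0 0 0 0 0 0 255;0 0 0 0 0 0 255;0 0 0 0 0 0 255;0 0 0 0 0 0 255;0 0 0 0 0 0 255;0 0 0 0 0 0 255;0 0 0 0 0 0 255")

```text
time: 3.1
position: [0.4946, 0.2937, 0.1678]
tool_rot: [0.212, 3.134, 0.0]
ft_force: [0.2, -0.4, -0.1]
grip_width: 0.0
grip_force: 0.0
```

Run:
```python
from h import *
p=ctrl.get_image("wrist"); s=ctrl.get_state();print(s["position"],s["tool_rot"],s["ft_force"])
k=cloud(p).reshape(-1,3);k=k[(k[:,2]>.086)&(k[:,2]<.0945)]
for w in place(np.array([.5638,.2285]),-.136,K):
    q=k[np.hypot(*(k[:,:2]-w).T)<.015]; print(len(q),q.mean(0).round(4))
```

```text
[0.49466381 0.29362934 0.16771216] [2.12018287e-01 3.13420798e+00 3.86781476e-04] [-0.55639039 -0.22731797 -0.63181215]
419 [0.5003 0.3302 0.0911]
413 [0.4952 0.293  0.0912]
445 [0.4808 0.1871 0.091 ]
467 [0.4758 0.1499 0.0909]
1125 [0.484  0.2394 0.0919]
```

>>> move_arm(increments="0.5 -0.5 -12 0 0 0 255;0 0 -12 0 0 0 255;0 0 -12 0 0 0 255;0 0 -12 0 0 0 255;0 0 -12 0 0 0 255;0 0 -8 0 0 0 255;0 0 -3 0 0 0 255;0 0 0 0 0 0 255")

```text
time: 3.82
position: [0.4946, 0.2925, 0.0953]
tool_rot: [-0.213, -3.133, 0.002]
ft_force: [0.3, -0.6, -0.2]
grip_width: 0.01
grip_force: 0.0
```

>>> move_arm(increments="0 0 -3 0 0 0 255;0 0 -3 0 0 0 255;0 0 -2 0 0 0 255;0 0 -2 0 0 0 255;0 0 -2 0 0 0 255;0 0 -1 0 0 0 255;0 0 0 0 0 0 255;0 0 0 0 0 0 255")

```text
time: 4.48
position: [0.4959, 0.2933, 0.0842]
tool_rot: [0.213, 3.133, 0.002]
ft_force: [-0.1, 0.0, 4.5]
grip_width: 0.003
grip_force: 2.3
```

>>> move_arm(increments="0 0 -1 0 0 0 255;0 0 -1 0 0 0 255;0 0 0 0 0 0 255;0 0 0 0 0 0 255;0 0 0 0 0 0 255;0 0 0 0 0 0 255;0 0 0 0 0 0 255;0 0 0 0 0 0 255")

```text
time: 5.15
position: [0.496, 0.2933, 0.0841]
tool_rot: [0.213, 3.133, 0.002]
ft_force: [-2.6, -2.1, 15.4]
grip_width: 0.005
grip_force: 7.6
```

The force rose to 15 N at z = 84 mm, so button 2 is on its hard stop. Next I'll lift and go to button 4.

>>> move_arm(increments="0 0 10 0 0 0 255;0 0 15 0 0 0 255;0 0 15 0 0 0 255;-2 -15 0 0 0 0 255;-4 -28 0 0 0 0 255;-4 -28 0 0 0 0 255;-4 -28 0 0 0 0 255;-4 -28 0 0 0 0 255")

```text
time: 5.82
position: [0.4757, 0.1631, 0.1202]
tool_rot: [-0.213, -3.132, 0.002]
ft_force: [-0.1, -0.1, -0.4]
grip_width: 0.01
grip_force: 0.0
```

>>> move_arm(increments="-2 -15 0 0 0 0 255;0 0 0 0 0 0 255;0 0 0 0 0 0 255;0 0 0 0 0 0 255;0 0 0 0 0 0 255;0 0 0 0 0 0 255;0 0 0 0 0 0 255;0 0 0 0 0 0 255")

```text
time: 6.48
position: [0.4752, 0.1516, 0.1214]
tool_rot: [-0.211, -3.134, 0.0]
ft_force: [0.2, -0.9, -0.2]
grip_width: 0.007
grip_force: 0.0
```

Run:
```python
from h import *
p=ctrl.get_image("wrist"); s=ctrl.get_state();print(s["position"],s["tool_rot"],s["ft_force"])
k=cloud(p).reshape(-1,3);k=k[(k[:,2]>.0825)&(k[:,2]<.0945)]
for w in place(np.array([.5635,.2292]),-.136,K):
    q=k[np.hypot(*(k[:,:2]-w).T)<.012]; print(len(q),q.mean(0).round(4) if len(q) else 0)
```

```text
[0.47523768 0.15139687 0.12149965] [-2.11200757e-01 -3.13446580e+00  6.93306485e-05] [ 0.08117062 -0.6153234  -0.66354513]
942 [0.4983 0.328  0.0883]
824 [0.4951 0.2925 0.0838]
876 [0.4788 0.1854 0.0885]
668 [0.4718 0.149  0.088 ]
1094 [0.484  0.2401 0.0919]
```

Button 2 reads 84 mm, which is fully in. I'll press button 4 now, down 37 mm to contact and then to the stop.

>>> move_arm(increments="1 -2 -8 0 0 0 255;0 0 -10 0 0 0 255;0 0 -8 0 0 0 255;0 0 -3 0 0 0 255;0 0 -2 0 0 0 255;0 0 -2 0 0 0 255;0 0 -2 0 0 0 255;0 0 -2 0 0 0 255")

```text
time: 7.2
position: [0.4763, 0.1489, 0.0847]
tool_rot: [0.213, 3.134, 0.0]
ft_force: [-2.2, -0.9, 3.7]
grip_width: 0.005
grip_force: 1.5
```

>>> move_arm(increments="0 0 -1 0 0 0 255;0 0 -1 0 0 0 255;0 0 -1 0 0 0 255;0 0 -1 0 0 0 255;0 0 0 0 0 0 255;0 0 0 0 0 0 255;0 0 0 0 0 0 255;0 0 0 0 0 0 255")

```text
time: 7.87
position: [0.4764, 0.1489, 0.084]
tool_rot: [-0.213, -3.134, -0.002]
ft_force: [-11.0, -4.1, 25.6]
grip_width: 0.006
grip_force: 12.7
```

Button 4 is on its stop, at 26 N. Next I'll lift and go to the latch, passing over button 3 at a safe height.

>>> move_arm(increments="0 0 10 0 0 0 255;0 0 15 0 0 0 255;0 0 14 0 0 0 255;1 10 0 0 0 0 255;2 25 0 0 0 0 255;2 25 0 0 0 0 255;1 20 0 0 0 0 255;0 11 0 0 0 0 255")

```text
time: 8.53
position: [0.4817, 0.2439, 0.1188]
tool_rot: [0.207, 3.135, 0.002]
ft_force: [-0.7, 0.5, -0.7]
grip_width: 0.006
grip_force: 0.0
```

>>> move_arm(increments="0 0 0 0 0 0 255;0 0 0 0 0 0 255;0 0 0 0 0 0 255;0 0 0 0 0 0 255;0 0 0 0 0 0 255;0 0 0 0 0 0 255;0 0 0 0 0 0 255;0 0 0 0 0 0 255")

```text
time: 9.2
position: [0.4824, 0.2396, 0.1197]
tool_rot: [0.213, 3.134, 0.0]
ft_force: [-0.3, 0.2, 0.8]
grip_width: 0.001
grip_force: 0.0
```

Run:
```python
from h import *
p=ctrl.get_image("wrist"); s=ctrl.get_state();print(s["position"],s["ft_force"])
c=cloud(p).reshape(-1,3);k=c[(c[:,2]>.0825)&(c[:,2]<.0945)]
for w in place(np.array([.5635,.2292]),-.136,K):
    q=k[np.hypot(*(k[:,:2]-w).T)<.007]; print(len(q),q.mean(0).round(4) if len(q) else 0)
```

```text
[0.48230426 0.23972794 0.11968096] [-0.47621267 -0.23966047 -0.20259258]
357 [0.5006 0.3306 0.0914]
303 [0.4946 0.2931 0.0844]
232 [0.4787 0.1864 0.0915]
341 [0.4756 0.1483 0.0845]
192 [0.4814 0.2401 0.0921]
```

Buttons 2 and 4 read 84 mm (in), and 1 and 3 read 91 mm (out). Now I'll press the latch.

>>> move_arm(increments="0 0 -8 0 0 0 255;0 0 -10 0 0 0 255;0 0 -7 0 0 0 255;0 0 -3 0 0 0 255;0 0 -3 0 0 0 255;0 0 -3 0 0 0 255;0 0 -2 0 0 0 255;0 0 -1 0 0 0 255")

```text
time: 9.92
position: [0.4816, 0.2396, 0.0833]
tool_rot: [-0.213, -3.133, 0.001]
ft_force: [-7.3, -3.0, 14.4]
grip_width: 0.006
grip_force: 7.7
```

>>> move_arm(increments="0 0 -1 0 0 0 255;0 0 0 0 0 0 255;0 0 0 0 0 0 255;-3 0 8 0 0 0 255;-10 1 15 0 0 0 255;-15 2 20 0 0 0 255;-15 2 20 0 0 0 255;-10 0 15 0 0 0 255")

```text
time: 10.58
position: [0.4286, 0.2458, 0.1609]
tool_rot: [0.211, 3.133, 0.002]
ft_force: [-0.7, -0.2, 0.8]
grip_width: 0.007
grip_force: 0.0
```

>>> move_arm(increments="0 0 15 0 0 0 255;0 0 15 0 0 0 255;0 0 10 0 0 0 255;0 0 0 0 0 0 255;0 0 0 0 0 0 255;0 0 0 0 0 0 255;0 0 0 0 0 0 255;0 0 0 0 0 0 255")

```text
time: 11.25
position: [0.4288, 0.2446, 0.1985]
tool_rot: [-0.213, -3.133, 0.002]
ft_force: [-0.0, -0.3, -0.2]
grip_width: 0.005
grip_force: 0.0
```

>>> move_arm(increments="0 0 0 0 0 0 255;0 0 0 0 0 0 255;0 0 0 0 0 0 255;0 0 0 0 0 0 255;0 0 0 0 0 0 255;0 0 0 0 0 0 255;0 0 0 0 0 0 255;0 0 0 0 0 0 255")

```text
time: 11.92
position: [0.4293, 0.2449, 0.1996]
tool_rot: [0.213, 3.134, 0.0]
ft_force: [-0.8, 1.1, 0.6]
grip_width: 0.007
grip_force: 0.0
```

Run:
```python
from h import *
p=ctrl.get_image("scene");cv2.imwrite("pics/s2.png",p["frame"][...,::-1])
p=ctrl.get_image("wrist"); s=ctrl.get_state();print(s["position"],s["ft_force"],s["time"])
c=cloud(p).reshape(-1,3);k=c[(c[:,2]>.0825)&(c[:,2]<.0945)]
for w in place(np.array([.5635,.2292]),-.136,K):
    q=k[np.hypot(*(k[:,:2]-w).T)<.007]; print(len(q),q.mean(0).round(4) if len(q) else 0)
```

```text
[0.42925342 0.24490307 0.19960748] [ 0.15180336 -1.04448878 -0.06690125] 12.0167
0 0
0 0
0 0
0 0
0 0
```

View pics/s2.png

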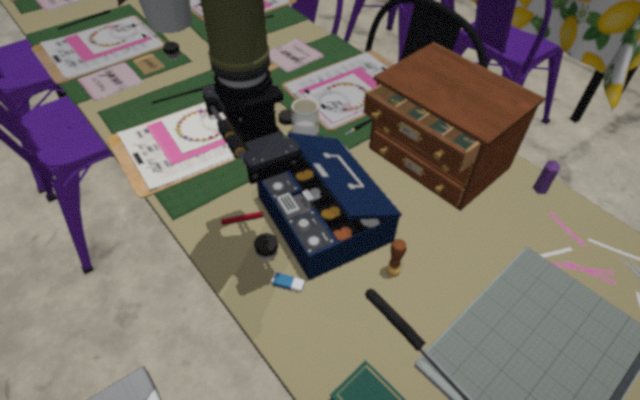

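The scene view shows the lid standing open at about (340,175). The hand is clear above and in front of the box, and nothing around it has moved. I'll wait one more call, check the depths and hand in.

>>> move_arm(increments="-3 10 5 0 0 0 255;0 10 5 0 0 0 255;0 10 0 0 0 0 255;0 10 0 0 0 0 255;0 0 0 0 0 0 255;0 0 0 0 0 0 255;0 0 0 0 0 0 255;0 0 0 0 0 0 255")

```text
time: 12.68
position: [0.4264, 0.2843, 0.2094]
tool_rot: [-0.214, -3.134, 0.001]
ft_force: [0.4, -0.6, -1.6]
grip_width: 0.008
grip_force: 0.0
```

Run:
```python
from h import *
p=ctrl.get_image("scene"); c=cloud(p).reshape(-1,3)
o=np.array([.5641,.2257]);k=c[(c[:,2]>.0815)&(c[:,2]<.0955)]
for w in place(o,-.137,K):
    q=k[np.hypot(*(k[:,:2]-w).T)<.007]; print(len(q),np.median(q[:,2]) if len(q) else 0)
b=c.copy();b[:,:2]-=o;b[:,:2]=b[:,:2]@np.array([[np.cos(-.137),-np.sin(-.137)],[np.sin(-.137),np.cos(-.137)]])
l=b[(b[:,0]>-.01)&(b[:,0]<.075)&(b[:,1]<-.06)&(b[:,1]>-.11)&(b[:,2]>.095)]
f=np.polyfit(l[:,0],l[:,2],1);print("lid angle",np.arctan(-f[0]),len(l),ctrl.get_state()["time"])
if np.arctan(-f[0])>.44: print(ctrl.close_job())
```

```text
41 0.09049267438829833
34 0.08380272383430626
54 0.0903898803511084
43 0.08418024423592929
36 0.09105722854495735
lid angle 0.50033991283401 735 12.7333
the job is handed in; nothing more can be done
None
```

The job is handed in at 12.7 s: buttons 2 and 4 are in, 1 and 3 are out, the latch plate is back up, the lid sprang open to about 0.50 rad, and the hand is clear; no verdict came back.

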